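Load the label stand

TASK

Pick up the spindle by its handle, thread it through the bores of all three label rolls standing in the rack, and lift them out together on the spindle. Then lay the loaded spindle across the two notched uprights of the label stand, so that it rests in both notches with the three rolls hanging between the uprights, and let go. Do not touch the rolls with the gripper, and leave the other things on the bench where they are.

Things in the scene. Friction and masses are not known exactly. Their poses are not given: they have to be found in the camera images.
- spindle_grip (a point): Middle of the handle of the spindle, a loose 14 mm aluminium rod, 200 mm long overall. x runs along the rod from handle to free tip. Handle: black block 42 mm long (x), 18 mm wide (y), 24 mm high, centred here, free all round. From here along +x: handle ends at 21 mm, black stop collar (diameter 40) from 54 to 64 mm, tip at 179 mm, last 8 mm tapered
- spindle_load (a point): Point on the spindle's axis 99 mm from the middle of the handle towards the tip (35 mm past the collar's face, 80 mm before the tip); x along the rod to the tip. Spindle mass 0.14 kg, balanced about 55 mm from the middle of the handle
- rest: Low fixed wooden rest in which the spindle starts, lying level in two V notches open upwards, its axis 45 mm above the table. The notches hold the rod 31 to 43 mm and 125 to 137 mm from the middle of the handle. Origin on the table under the rod, 79 mm from the middle of the handle; x as the spindle's at the start
- rack_axis (a point): Roll rack: fixed grey metal trough, 104 x 84 mm, on either side of the table, in which the three rolls stand on edge in a row, at x = -28, 0 and 28 mm. This point: middle of the row at bore height, 85 mm above the table; x (level) runs through the bores, either way. Ends are open: end plates and the 4 mm partitions reach only to 24 mm below the bores' axis; rolls have 1 mm to spare on each side
- stand_mid (a point): Label stand: fixed dark steel base, 150 x 84 mm, opposite the rack, with two Y-shaped uprights 10 mm thick at x = -62 and 62 mm, whose 90 degree V notches open upwards (mouth about 45 mm wide, 11 mm above the axis). This point: half-way between them on the axis of a 14 mm rod lying in both, 85 mm above the table; x (level) from one upright to the other
- stand: The label stand's base on the table, under stand_mid; same axes. The spindle may lie either way round: collar and rolls between the uprights, handle outside one, tip outside the other; then spindle_load is at stand_mid, with about 10 mm of play along x
- roll1_mid (a point): Centre of paper label roll 1, a loose plain paper roll standing on edge in the rack: outer diameter 84 mm, bore 28 mm, 22 mm wide, about 0.08 kg (varies by a third); x is the bore's axis
- roll2_mid (a point): Centre of paper label roll 2, a loose plain paper roll standing on edge in the rack: outer diameter 84 mm, bore 28 mm, 22 mm wide, about 0.08 kg (varies by a third); x is the bore's axis
- roll3_mid (a point): Centre of paper label roll 3, a loose plain paper roll standing on edge in the rack: outer diameter 84 mm, bore 28 mm, 22 mm wide, about 0.08 kg (varies by a third); x is the bore's axis
- carton: Bystander: small closed cardboard carton, 50 x 40 x 36 mm, stands between the things; origin at its underside
- core: Bystander: empty cardboard core standing on end, diameter 42 mm, 110 mm tall, stands between the things; origin at its underside
- spray: Bystander: white bottle, diameter 64 mm, 170 mm tall, at the back; origin at its underside
- tape: Bystander: roll of yellow tape lying flat, diameter 110 mm, 48 mm tall, at the back; origin at its underside
- jar: Bystander: clear jar, diameter 80 mm, 90 mm tall, at the back; origin at its underside
- driver: Bystander: screwdriver 180 mm long, lying on the near side; origin at about its middle
- flatroll: Bystander: wide paper roll lying flat, diameter 100 mm, 30 mm tall, on the near side; not one of the three to be loaded; origin at its underside
Mind the look-alikes: they are no part of the job. Leave any purple or red look-alike of the part that bears roll2_mid alone.

How it is judged:
By the outcome, as a careful person would: the job done as asked, in the order asked, and still so for the second after the job is handed in, with the robot touching nothing.
It also fails if it takes over 54 s, if anything falls off the work surface, if the arm or the gripper's body presses on something with over 40 N, if the wrist force passes 120 N, or if a joint passes its speed limit or range.

ROBOT

A 7-joint arm with a two-finger parallel gripper is mounted at the origin on the work surface. World frame = base frame: x ahead of the robot, y to its left, z up, the work surface at z = 0. Lengths are in m, angles in rad, forces in N, time in s.
With the tool pointing down it reaches from about 0.425 to 1.025 m from the base axis. Payload 9.4 kg.
Tool frame: the origin (TCP) lies at the very end of the fingers, on their centre line; the grasp point (between the pads) lies 19 mm behind it (bot.grip_point_offset is the distance from the TCP to the grasp point, in m); z points along the fingers, y is the direction in which the jaws open and shut (so a half turn about z gives the same grasp; the last joint's range is limited). The gripper opens to 85 mm and grips with 20 to 120 N. Pads are 22 mm wide; open, the fingers measure 114 mm over their backs; the gripper's body (76 mm by 85 mm) begins 54 mm behind the grasp point. The pads swing forward as they close: fully open they stand 13 mm farther back than shut.
Start: joints at [1.07, 0.599, -0.003, 1.599, 0.002, 0.943, -0.08], TCP at [0.298, -0.661, 0.231] pointing down, gripper open.
Joint ranges: [-2.57, 2.57], [-0.35, 1.97], [-1.29, 1.29], [0.11, 2.56], [-1.05, 4.19], [0.11, 1.86], [-2.63, 2.63]. Speed limits (rad/s): [2.22, 2.22, 3.01, 3.01, 3.14, 3.14, 3.14].

INTERFACE

Orientations are given as [roll, pitch, yaw] about the fixed x, y, z axes, in that order (R = Rz(yaw) Ry(pitch) Rx(roll)).
In Python, from station import bot gives the robot as it stands.
- The arm moves only by the tool send_rows, never from a script. Its argument "commands" is a list of rows, each an object of numbers: "wx", "wy", "wz": the turn, a rotation vector about the world's x, y, z in degrees; "dx", "dy", "dz": the shift along the world's x, y, z in mm; "jaw": the opening, from -1 (shut) to 1 (fully open). A call has exactly 8 rows; each row is the pose to reach, as a shift and turn from the pose commanded when the call began; what a row does not reach only later rows make up. A row lasts 1/12 s, in which the tool goes at most 41.7 mm and 7.16 degrees, less where a joint would pass 70% of its speed; a pose out of reach is approached as far as the arm can. A call with a gripper value outside its range is refused whole. The fingers move at their own pace and stop on an object; "squeeze" is the grip in N (left out, the last holds). Time passes only in rows, so rows that repeat a pose let the fingers close, or fill a call up. It gives the time, the measured TCP pose, the force and the opening at its end, in the units of the state.
- bot.state(): the state, without advancing time (a new reading comes with each control period).
- bot.read_camera(name): name is "side" or "top" or "wrist"; returns the picture (480x640x3 uint8, red, green, blue); there is no depth.
- bot.calibration(name): a dict with "intrinsics" (3x3 intrinsics, pixels), "R" (3x3) and "t" (3): a world point X has camera coordinates R X + t. Camera axes: x right, y down, z forward; pixel columns grow to the right and rows downward; lengths in m; the calibration is good to about 2 mm. A picture is of the moment at which its call begins: read the wrist's pose just before it. calibration takes no time and is no camera call; for the wrist camera it gives the pose at the moment of the call.
- bot.hand_in(): hands the job in, once; it reports no verdict.
Trained networks look in the newest picture that a camera, given by its name, has taken for a name from the list of things; names that differ only in an ending like _2 or _b are one class to them, and where a whole thing is asked for, a point or a joint stands for the part that bears it (a point fixed in the world has none). Each returns a list of dicts, best first, with "p" (0 to 1); they miss things now and then, are a little off and sometimes report something else, mostly with a low value. They report only what shows in the picture. A call takes as long as a camera call. They do not tell look-alikes from the thing itself.
- bot.find_in(target, camera): "box" ([left, top, right, bottom] as shares, 0 to 1, of the picture: columns of its width, rows of its height, round what is visible of it).
- bot.masks_of(target, camera): "pixels" (480x640 bool, what is visible of it) and "box" ([left, top, right, bottom] as shares, 0 to 1, of the picture: columns of its width, rows of its height, round what is visible of it).
- bot.tip_of(target, camera): "location" ([row, column] as shares, 0 to 1, of the picture: columns of its width, rows of its height: a listed point, or the origin of a listed thing).
The state is a dict: "time": time; "joint_pos": joint angles; "qvel": joint speeds; "tau": joint torques, N m; "tcp_pos": TCP position; "eef_rot": TCP orientation; "contact_force": force on the tool from outside, world axes, zero at the start; "wrist_torque": the same for the moment, N m; "finger_gap": opening from 0.0 (shut) to 1.0 (fully open).
Only numpy, scipy, OpenCV 4.12 (cv2) and the standard library are available. Lean on these libraries where they do the work, as an engineer would, in place of code of your own. Each camera call takes 0.05 s, during which the arm holds its last target. There are 200 camera calls.

## Working session

There is one attempt and no reset: what is moved stays moved. The work goes in short steps, Python scripts to look and compute and a tool call to move; the robot and the scene stay as the last step left them, time stands still between calls to the robot, and variables do not carry over. Pictures are saved under pics/ and viewed, about 8 in all and at most 12, crops included, and the job is handed in when it is done.

Besides the shell and the picture viewer there is one more tool, called after "Call:" by a JSON object that holds its "fn" and its "kwargs", one argument or row to a line. send_rows: Moves the arm, as the interface text tells. Its arguments: {"type":"object","properties":{"commands":{"type":"array","items":{"type":"object","properties":{"wx":{"type":"number"},"wy":{"type":"number"},"wz":{"type":"number"},"dx":{"type":"number"},"dy":{"type":"number"},"dz":{"type":"number"},"jaw":{"type":"number"}}}},"squeeze":{"type":"number"}},"required":["commands"]}

```bash
mkdir -p pics; ls
python3 - <<'E'
from station import bot
import cv2
print(bot.state()); print(bot.grip_point_offset)
for c in ["side","top"]:
    im=bot.read_camera(c); cv2.imwrite(f"pics/{c}0.png",im[:,:,::-1])
    k=bot.calibration(c); print(c,k)
    for n in ["spindle_grip","spindle_load","rest","rack_axis","stand_mid","stand","roll1_mid","roll2_mid","roll3_mid","carton","core"]:
        r=bot.tip_of(n,c)
        print(n,[(round(float(d["p"]),2),round(d["location"][1]*640,1),round(d["location"][0]*480,1)) for d in r[:4]])
E
```

```text
pics
{'time': 0.0, 'joint_pos': array([ 1.07032972,  0.60015702, -0.00251192,  1.60013038,  0.00184436,
        0.94289478, -0.07978927]), 'qvel': array([ 4.50633580e-04, -1.19720397e-03, -7.09814128e-05, -1.11458252e-03,
       -1.42462276e-04,  4.79043018e-04, -1.40665258e-03]), 'tau': array([-1.02244943e-03, -7.76456237e+01,  1.56470396e+00, -2.58016205e+01,
        1.22782745e-02,  8.76025879e-03,  2.27972214e-05]), 'tcp_pos': array([ 0.29788039, -0.66046204,  0.2303942 ]), 'eef_rot': array([-3.14001613e+00,  1.98477452e-04,  4.23836234e-01]), 'contact_force': array([-0.4581549 , -0.18813211,  1.3043176 ]), 'wrist_torque': array([ 0.00344324, -0.01208505, -0.01299044]), 'finger_gap': 0.9998176642000922}
0.0187
side {'intrinsics': array([[494.44090799,   0.        , 317.38103831],
       [  0.        , 494.44090799, 240.53196236],
       [  0.        ,   0.        ,   1.        ]]), 'R': array([[-0.68159756, -0.7317157 ,  0.00411186],
       [-0.41457259,  0.38153419, -0.82617264],
       [ 0.60295467, -0.56482192, -0.56340205]]), 't': array([0.34930175, 0.27526798, 0.67885963])}

[... 621 characters left out ...]
89],
       [  0.        ,   0.        ,   1.        ]]), 'R': array([[ 0.02072692, -0.99974504,  0.00895832],
       [-0.99083748, -0.02173669, -0.13329894],
       [ 0.13345968, -0.00611336, -0.99103539]]), 't': array([0.00660645, 0.51324926, 1.03869824])}
spindle_grip [(0.82, 349.5, 273.4)]
spindle_load [(0.75, 337.0, 226.2)]
rest [(0.81, 342.8, 239.2)]
rack_axis []
stand_mid [(0.6, 463.0, 217.3), (0.48, 336.8, 240.1), (0.32, 422.6, 320.8)]
stand []
roll1_mid [(0.66, 218.9, 215.1), (0.18, 462.7, 218.5)]
roll2_mid [(0.94, 159.6, 284.0), (0.83, 204.2, 359.5), (0.7, 205.7, 214.7), (0.58, 166.6, 154.7)]
roll3_mid [(0.74, 186.0, 214.9)]
carton [(0.62, 388.8, 158.0)]
core [(0.65, 284.6, 164.7)]
```

View pics/side0.png

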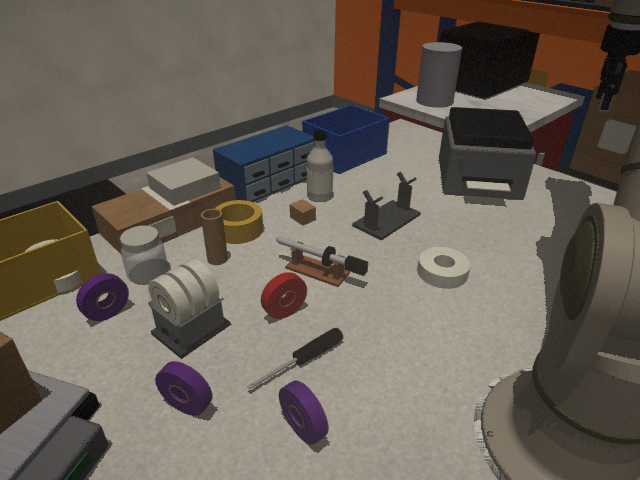

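View pics/top0.png

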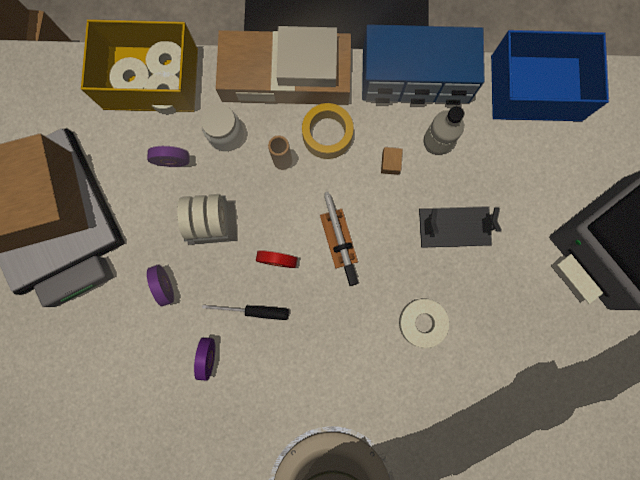

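The top picture shows the spindle at about (340,240), with its handle at (350,274) and its tip at (328,195). The rack with three white rolls is at (205,217) and the stand is at (458,226). 

These could be mistaken for the rolls:
- purple rolls at (168,156), (160,285) and (204,358)
- red roll at (277,259)
- flat roll at (424,323)
- white rolls in the yellow bin at (150,65)

By the description, I choose the white rolls standing in the grey trough.

```bash
cat > h.py <<'E'
from station import bot
import numpy as np, cv2
def ray(c,uv,k=None):
    k=k or bot.calibration(c); d=k["R"].T@np.linalg.inv(k["intrinsics"])@np.array([uv[0],uv[1],1.]); return -k["R"].T@k["t"],d
def atz(c,uv,z,k=None):
    o,d=ray(c,uv,k); return o+d*(z-o[2])/d[2]
def proj(c,X,k=None):
    k=k or bot.calibration(c); p=k["intrinsics"]@(k["R"]@np.asarray(X)+k["t"]); return p[:2]/p[2]
def tri(u1,u2,c1="top",c2="side"):
    o1,d1=ray(c1,u1);o2,d2=ray(c2,u2)
    s=np.linalg.lstsq(np.c_[d1,-d2],o2-o1,rcond=None)[0]
    a,b=o1+s[0]*d1,o2+s[1]*d2; return (a+b)/2,np.linalg.norm(a-b)
def save(im,n,box=None,s=1):
    if box: im=im[box[1]:box[3],box[0]:box[2]]
    cv2.imwrite("pics/"+n,cv2.resize(im[:,:,::-1],None,fx=s,fy=s,interpolation=cv2.INTER_CUBIC))
E
python3 - <<'E'
from h import *
np.set_printoptions(precision=4,suppress=True)
print("grip",atz("top",(349.5,273.4),.045),tri((349.5,273.4),(357.3,266.4)))
print("load",atz("top",(337,226.2),.045),tri((337,226.2),(313.7,250.2)))
print("tip",atz("top",(328,195),.045),"rest",atz("top",(342.8,239.2),0))
for a in [(218.9,215.1),(205.7,214.7),(186,214.9)]: print("roll",atz("top",a,.085))
print(tri((218.9,215.1),(194.9,283.1)),tri((186,214.9),(170.5,300.7)))
print("stand",atz("top",(463,217.3),.085),tri((463,217.3),(393.2,188)))
print("standbase",[atz("top",u,.008) for u in [(419,208),(491,207),(421,247),(492,245)]])
top=bot.read_camera("top"); side=bot.read_camera("side")
a=cv2.resize(top[170:300,150:390][:, :, ::-1],None,fx=3.3,fy=3.3,interpolation=cv2.INTER_CUBIC)[:, :396]
b=cv2.resize(top[190:260,405:515][:, :, ::-1],None,fx=3.6,fy=3.6,interpolation=cv2.INTER_CUBIC)
c=cv2.resize(side[250:360,140:240][:, :, ::-1],None,fx=3.6,fy=3.6,interpolation=cv2.INTER_CUBIC)
d=cv2.resize(side[160:240,340:435][:, :, ::-1],None,fx=3.6,fy=3.6,interpolation=cv2.INTER_CUBIC)
W=np.zeros((600,800,3),np.uint8)
def put(im,x,y):
    h=min(im.shape[0],600-y);w=min(im.shape[1],800-x);W[y:y+h,x:x+w]=im[:h,:w]
put(cv2.resize(top[180:255,165:245][:, :, ::-1],None,fx=4,fy=4,interpolation=cv2.INTER_CUBIC),0,0)
put(b,400,0);put(c[:300],0,300);put(d,400,300)
cv2.imwrite("pics/c1.png",W)
E
```

```text
grip [ 0.4374 -0.0272  0.045 ] (array([ 0.436 , -0.0287,  0.0422]), np.float64(0.004220399264483722))
load [0.5341 0.     0.045 ] (array([ 0.5317, -0.0026,  0.0426]), np.float64(0.007537739457223925))
tip [0.5992 0.0199 0.045 ] rest [ 0.5132 -0.0139  0.    ]
roll [0.5449 0.2357 0.085 ]
roll [0.5452 0.2618 0.085 ]
roll [0.5439 0.3008 0.085 ]
(array([0.5486, 0.2403, 0.0817]), np.float64(0.009729128023695991)) (array([0.5421, 0.2984, 0.0833]), np.float64(0.00672987211842941))
stand [ 0.5513 -0.2496  0.085 ] (array([ 0.5464, -0.2538,  0.0842]), np.float64(0.012759269726045786))
standbase [array([ 0.5833, -0.1761,  0.008 ]), array([ 0.5889, -0.3311,  0.008 ]), array([ 0.4991, -0.1801,  0.008 ]), array([ 0.5067, -0.3315,  0.008 ])]
```

View pics/c1.png

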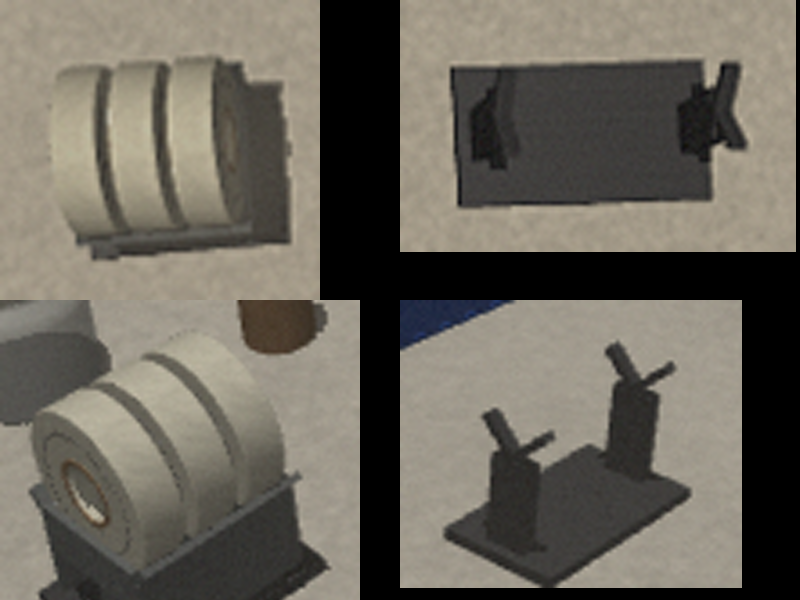

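The crop shows white rolls in the grey trough, with the bore visible from the side, and the stand with two Y uprights. I'll start moving toward the handle now, staying clear of the printer.

Call:
{"fn": "send_rows", "kwargs": {
  "commands": [
    {"dx": 0, "dy": 40, "dz": 0, "wz": -1, "jaw": 1},
    {"dx": 0, "dy": 80, "dz": 0, "wz": -2, "jaw": 1},
    {"dx": 0, "dy": 120, "dz": 0, "wz": -3, "jaw": 1},
    {"dx": 0, "dy": 160, "dz": 0, "wz": -4, "jaw": 1},
    {"dx": 0, "dy": 200, "dz": 0, "wz": -5, "jaw": 1},
    {"dx": 0, "dy": 240, "dz": 0, "wz": -6, "jaw": 1},
    {"dx": 10, "dy": 280, "dz": 0, "wz": -7, "jaw": 1},
    {"dx": 30, "dy": 310, "dz": 0, "wz": -8.3, "jaw": 1}
  ],
  "squeeze": 100
}}

```text
validation failed for argument at $.co...
```

Call:
{"fn": "send_rows", "kwargs": {
  "commands": [
    {"dx": 14, "dy": 38, "dz": -5, "jaw": 1},
    {"dx": 28, "dy": 76, "dz": -10, "jaw": 1},
    {"dx": 42, "dy": 114, "dz": -15, "jaw": 1},
    {"dx": 55, "dy": 152, "dz": -20, "jaw": 1},
    {"dx": 68, "dy": 190, "dz": -25, "jaw": 1},
    {"dx": 80, "dy": 228, "dz": -30, "jaw": 1},
    {"dx": 92, "dy": 265, "dz": -35, "jaw": 1},
    {"dx": 100, "dy": 302, "dz": -40, "jaw": 1}
  ]
}}

```text
validation failed for argument at $.co...
```

```bash
cat > fit.py <<'E'
from h import *
from scipy.optimize import minimize
def rollmask(cam,u0):
    """pixels of the white rolls of the rack in cam, near u0"""
    bot.read_camera(cam); m=np.zeros((480,640),bool)
    for n in ("roll1_mid","roll2_mid","roll3_mid"):
        for d in bot.masks_of(n,cam):
            b=d["box"]; c=np.array([(b[0]+b[2])*320,(b[1]+b[3])*240])
            if np.linalg.norm(c-u0)<45 and d["p"]>.3: m|=d["pixels"]
    return m
def render(cam,p,ks,offs=(-.028,0,.028),r=.042,w=.011,z=.085):
    img=np.zeros((480*4,640*4),np.uint8); a=np.array([np.cos(p[2]),np.sin(p[2]),0]);n=np.array([-a[1],a[0],0]);t=np.linspace(0,2*np.pi,40)
    for o in offs:
        P=[np.array([p[0],p[1],z])+a*(o+s)+r*np.cos(q)*n+[0,0,r*np.sin(q)] for s in(-w,w) for q in t]
        uv=np.array([proj(cam,X,ks[cam]) for X in P])
        cv2.fillConvexPoly(img,cv2.convexHull(((uv+.5)*4).astype(np.int32)),255)
    return cv2.resize(img,(640,480),interpolation=cv2.INTER_AREA)/255.
E
python3 - <<'E'
from fit import *
ks={c:bot.calibration(c) for c in("top","side")}
M={"top":rollmask("top",(203,217)),"side":rollmask("side",(185,297))}
print({c:m.sum() for c,m in M.items()})
for cams in (("top",),("side",),("top","side")):
    def f(p):
        e=0
        for c in cams:
            R=render(c,(p[0]*.01,p[1]*.01,p[2]*.1),ks)
            if c=="side": R=R.copy(); R[318:]=0
            m=M[c].astype(float).copy(); 
            if c=="side": m[318:]=0
            e+=np.abs(R-m).sum()
        return e
    r=minimize(f,[54.5,26.6,16.5],method="Nelder-Mead",options=dict(initial_simplex=[[54.5,26.6,16.5],[55.2,26.6,16.5],[54.5,27.3,16.5],[54.5,26.6,17.3]],maxiter=70))
    print(cams,r.x,r.fun,f([54.5,26.6,16.5]))
save((np.dstack([M["side"]]*3)*255).astype(np.uint8),"ms.png",(100,220,300,370),2)
s=bot.state(); print(s["time"],s["tcp_pos"],s["eef_rot"])
im=bot.read_camera("wrist"); k=bot.calibration("wrist"); save(im,"w1.png")
for n in("spindle_grip","spindle_load"): 
    print(n,[(d["p"],np.array(d["location"])[::-1]*[640,480]) for d in bot.tip_of(n,"wrist")],"expected",proj("wrist",[.4374,-.0272,.045],k),proj("wrist",[.5335,0,.045],k))
E
```

```text
{'top': np.int64(1896), 'side': np.int64(2164)}
('top',) [54.21639747 26.90408499 16.93146971] 127.70196078431374 290.73333333333335
('side',) [54.44593448 28.52031412 12.87870742] 571.1529411764706 1078.207843137255
('top', 'side') [54.23296843 26.93016019 16.713207  ] 1111.2549019607843 1368.9411764705883
1.7 [ 0.29812456 -0.66088206  0.23126552] [3.14159127e+00 4.01454649e-05 4.23801142e-01]
spindle_grip [] expected [-512.89103962 -394.76153995] [-611.61292988 -664.32841583]
spindle_load [] expected [-512.89103962 -394.76153995] [-611.61292988 -664.32841583]
```

View pics/w1.png

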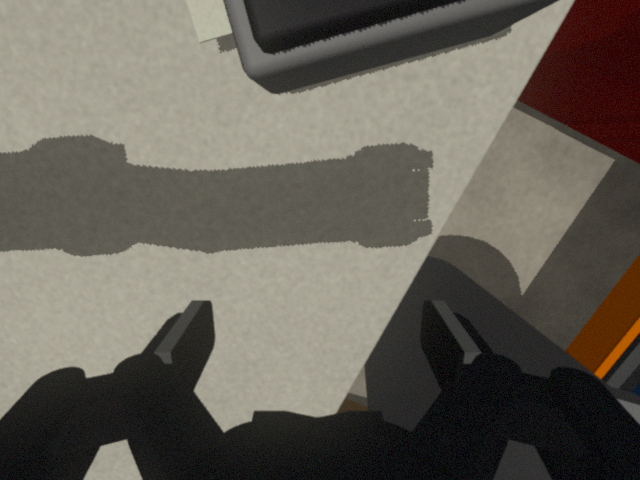

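The move calls were refused and the arm hasn't moved; the picture shows only bench and fingers at the start pose. I'll resend them with every field given.

Call:
{"fn": "send_rows", "kwargs": {
  "commands": [
    {"dx": 0, "dy": 40, "dz": 0, "wx": 0, "wy": 0, "wz": -1, "jaw": 1},
    {"dx": 0, "dy": 80, "dz": 0, "wx": 0, "wy": 0, "wz": -2, "jaw": 1},
    {"dx": 0, "dy": 120, "dz": 0, "wx": 0, "wy": 0, "wz": -3, "jaw": 1},
    {"dx": 0, "dy": 160, "dz": 0, "wx": 0, "wy": 0, "wz": -4, "jaw": 1},
    {"dx": 0, "dy": 200, "dz": 0, "wx": 0, "wy": 0, "wz": -5, "jaw": 1},
    {"dx": 0, "dy": 240, "dz": 0, "wx": 0, "wy": 0, "wz": -6, "jaw": 1},
    {"dx": 10, "dy": 280, "dz": 0, "wx": 0, "wy": 0, "wz": -7, "jaw": 1},
    {"dx": 30, "dy": 310, "dz": 0, "wx": 0, "wy": 0, "wz": -8.3, "jaw": 1}
  ],
  "squeeze": 100
}}

```text
time: 2.52
tcp_pos: [0.3258, -0.348, 0.2315]
eef_rot: [-3.14, 0.001, 0.276]
contact_force: [0.6, -0.5, -0.6]
finger_gap: 1.003
```

Call:
{"fn": "send_rows", "kwargs": {
  "commands": [
    {"dx": 14, "dy": 38, "dz": -5, "wx": 0, "wy": 0, "wz": 0, "jaw": 1},
    {"dx": 28, "dy": 76, "dz": -10, "wx": 0, "wy": 0, "wz": 0, "jaw": 1},
    {"dx": 42, "dy": 114, "dz": -15, "wx": 0, "wy": 0, "wz": 0, "jaw": 1},
    {"dx": 55, "dy": 152, "dz": -20, "wx": 0, "wy": 0, "wz": 0, "jaw": 1},
    {"dx": 68, "dy": 190, "dz": -25, "wx": 0, "wy": 0, "wz": 0, "jaw": 1},
    {"dx": 80, "dy": 228, "dz": -30, "wx": 0, "wy": 0, "wz": 0, "jaw": 1},
    {"dx": 92, "dy": 265, "dz": -35, "wx": 0, "wy": 0, "wz": 0, "jaw": 1},
    {"dx": 108, "dy": 302, "dz": -40, "wx": 0, "wy": 0, "wz": 0, "jaw": 1}
  ]
}}

```text
time: 3.18
tcp_pos: [0.4359, -0.047, 0.1914]
eef_rot: [3.141, -0.0, 0.279]
contact_force: [0.7, -0.8, -0.3]
finger_gap: 1.002
```

Run:
```python
from h import *
im=bot.read_camera("wrist"); k=bot.calibration("wrist"); save(im,"w2.png")
s=bot.state(); print(s["time"],s["tcp_pos"],s["eef_rot"])
for n in("spindle_grip","spindle_load"): 
    for d in bot.tip_of(n,"wrist")[:3]:
        u=np.array(d["location"])[::-1]*[640,480]; print(n,d["p"],u,atz("wrist",u,.045,k))
print("expected",proj("wrist",[.4374,-.0272,.045],k),proj("wrist",[.5335,0,.045],k))
```

```text
3.2333 [ 0.44013395 -0.03921756  0.19089363] [-3.13930101 -0.00401132  0.2874623 ]
spindle_grip 0.63 [297.472 210.816] [ 0.44428108 -0.01891487  0.045     ]
spindle_load 0.88 [291.328  83.808] [0.5369843  0.01165651 0.045     ]
spindle_load 0.39 [414.976 324.624] [ 0.37194376 -0.15102962  0.045     ]
expected [304.79218319 221.25246813] [304.98391476  93.31104107]
```

View pics/w2.png

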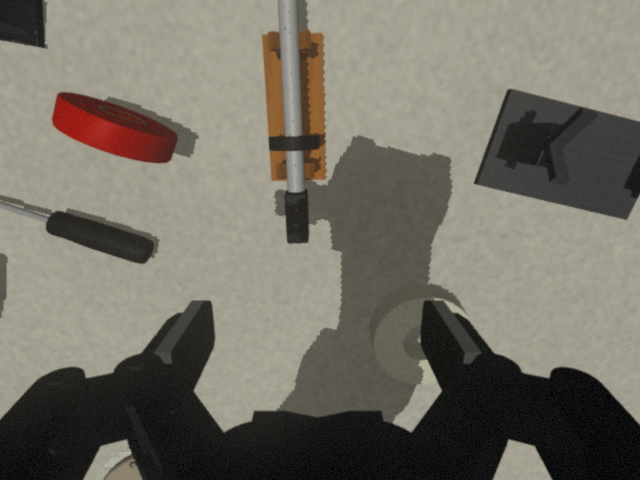

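The wrist view shows the handle at (297,217), with the rod running up to (288,0). The red look-alike is at (115,127). The arm was still settling in that picture, so I'll measure once more at rest.

Run:
```python
from h import *
np.set_printoptions(precision=4,suppress=True)
s=bot.state(); print(s["time"],s["tcp_pos"],s["eef_rot"],s["qvel"].max())
k=bot.calibration("wrist"); im=bot.read_camera("wrist")
for n in("spindle_grip","spindle_load"): 
    for d in bot.tip_of(n,"wrist")[:1]:
        u=np.array(d["location"])[::-1]*[640,480]; print(n,d["p"],u,atz("wrist",u,.045,k))
# dark handle blob
g=im.max(2)<60; g[:170]=0; g[270:]=0; g[:,:230]=0; g[:,380:]=0
n,l,st,c=cv2.connectedComponentsWithStats(g.astype(np.uint8)); i=1+st[1:,4].argmax(); print(st[i],c[i],atz("wrist",c[i],.055,k))
# rod edges: bright rod rows
for r in (20,60,100,175):
    row=im[r].astype(int); print(r,[ (c,tuple(row[c])) for c in range(272,312,4)])
```

```text
3.3333 [ 0.4374 -0.0456  0.1911] [-3.141  -0.0008  0.2857] 0.06222014095883767
spindle_grip 0.68 [295.424 216.192] [ 0.4363 -0.0253  0.045 ]
spindle_load 0.78 [294.016  88.08 ] [0.5317 0.0019 0.045 ]
[ 286  192   24   53 1062] [297.9812 218.4548] [ 0.4376 -0.0277  0.055 ]
20 [(272, (np.int64(168), np.int64(165), np.int64(149))), (276, (np.int64(167), np.int64(165), np.int64(149))), (280, (np.int64(161), np.int64(159), np.int64(144))), (284, (np.int64(139), np.int64(138), np.int64(131))), (288, (np.int64(158), np.int64(157), np.int64(151))), (292, (np.int64(155), np.int64(154), np.int64(147))), (296, (np.int64(134), np.int64(133), np.int64(129))), (300, (np.int64(94), np.int64(92), np.int64(86))), (304, (np.int64(97), np.int64(91), np.int64(83))), (308, (np.int64(101), np.int64(97), np.int64(88)))]
60 [(272, (np.int64(135), np.int64(93), np.int64(51))), (276, (np.int64(144), np.int64(96), np.int64(55))), (280, (np.int64(113), np.int64(78), np.int64(43))), (284, (np.int64(121), np.int64(121), np.int64(116))), (288, (np.int64(147), np.int64(147), np.int64(140))), (292, (np.int64(169), n
[... 604 characters left out ...]
t64(145))), (300, (np.int64(122), np.int64(121), np.int64(113))), (304, (np.int64(80), np.int64(58), np.int64(42))), (308, (np.int64(81), np.int64(58), np.int64(38)))]
175 [(272, (np.int64(154), np.int64(133), np.int64(109))), (276, (np.int64(143), np.int64(96), np.int64(49))), (280, (np.int64(112), np.int64(72), np.int64(42))), (284, (np.int64(99), np.int64(65), np.int64(33))), (288, (np.int64(106), np.int64(93), np.int64(84))), (292, (np.int64(146), np.int64(146), np.int64(140))), (296, (np.int64(162), np.int64(162), np.int64(157))), (300, (np.int64(140), np.int64(139), np.int64(135))), (304, (np.int64(102), np.int64(102), np.int64(96))), (308, (np.int64(112), np.int64(77), np.int64(47)))]
```

Call:
{"fn": "send_rows", "kwargs": {
  "commands": [
    {"dx": 0, "dy": 10, "dz": -20, "wx": 0, "wy": 0, "wz": 0.5, "jaw": 1},
    {"dx": 1, "dy": 22, "dz": -50, "wx": 0, "wy": 0, "wz": 0.5, "jaw": 1},
    {"dx": 1, "dy": 22, "dz": -85, "wx": 0, "wy": 0, "wz": 0.5, "jaw": 1},
    {"dx": 1, "dy": 22, "dz": -120, "wx": 0, "wy": 0, "wz": 0.5, "jaw": 1},
    {"dx": 1, "dy": 22, "dz": -145, "wx": 0, "wy": 0, "wz": 0.5, "jaw": 1},
    {"dx": 1, "dy": 22, "dz": -160, "wx": 0, "wy": 0, "wz": 0.5, "jaw": 1},
    {"dx": 1, "dy": 22, "dz": -165, "wx": 0, "wy": 0, "wz": 0.5, "jaw": 1},
    {"dx": 1, "dy": 22, "dz": -165, "wx": 0, "wy": 0, "wz": 0.5, "jaw": 0.5}
  ],
  "squeeze": 60
}}

```text
time: 4.15
tcp_pos: [0.4364, -0.0288, 0.0256]
eef_rot: [3.141, 0.003, 0.285]
contact_force: [0.4, -0.1, 0.0]
finger_gap: 0.886
```

Call:
{"fn": "send_rows", "kwargs": {
  "commands": [
    {"dx": 0, "dy": 0, "dz": 0, "wx": 0, "wy": 0, "wz": 0, "jaw": 0},
    {"dx": 0, "dy": 0, "dz": 0, "wx": 0, "wy": 0, "wz": 0, "jaw": -0.4},
    {"dx": 0, "dy": 0, "dz": 0, "wx": 0, "wy": 0, "wz": 0, "jaw": -1},
    {"dx": 0, "dy": 0, "dz": 0, "wx": 0, "wy": 0, "wz": 0, "jaw": -1},
    {"dx": 0, "dy": 0, "dz": 0, "wx": 0, "wy": 0, "wz": 0, "jaw": -1},
    {"dx": 0, "dy": 0, "dz": 0, "wx": 0, "wy": 0, "wz": 0, "jaw": -1},
    {"dx": 0, "dy": 0, "dz": 0, "wx": 0, "wy": 0, "wz": 0, "jaw": -1},
    {"dx": 0, "dy": 0, "dz": 0, "wx": 0, "wy": 0, "wz": 0, "jaw": -1}
  ],
  "squeeze": 110
}}

```text
time: 4.82
tcp_pos: [0.4376, -0.0276, 0.0269]
eef_rot: [3.14, -0.0, 0.287]
contact_force: [1.3, -5.0, 6.7]
finger_gap: 0.193
```

Gripped: the jaws stopped on the handle at about 16 mm. Next I'll lift, then turn towards the rack.

Call:
{"fn": "send_rows", "kwargs": {
  "commands": [
    {"dx": 0, "dy": 0, "dz": 12, "wx": 0, "wy": 0, "wz": 0, "jaw": -1},
    {"dx": 0, "dy": 0, "dz": 35, "wx": 0, "wy": 0, "wz": 0, "jaw": -1},
    {"dx": 5, "dy": 0, "dz": 65, "wx": 0, "wy": 0, "wz": 2, "jaw": -1},
    {"dx": 20, "dy": 3, "dz": 95, "wx": 0, "wy": 0, "wz": 8, "jaw": -1},
    {"dx": 37, "dy": 7, "dz": 115, "wx": 0, "wy": 0, "wz": 14.5, "jaw": -1},
    {"dx": 54, "dy": 12, "dz": 128, "wx": 0, "wy": 0, "wz": 21, "jaw": -1},
    {"dx": 70, "dy": 17, "dz": 133, "wx": 0, "wy": 0, "wz": 27.5, "jaw": -1},
    {"dx": 85, "dy": 22, "dz": 135, "wx": 0, "wy": 0, "wz": 34, "jaw": -1}
  ],
  "squeeze": 110
}}

```text
time: 5.48
tcp_pos: [0.5234, -0.0045, 0.1631]
eef_rot: [3.14, -0.001, 0.887]
contact_force: [0.2, -0.4, -1.1]
finger_gap: 0.191
```

Call:
{"fn": "send_rows", "kwargs": {
  "commands": [
    {"dx": 12, "dy": 4, "dz": 0, "wx": 0, "wy": 0, "wz": 6.5, "jaw": -1},
    {"dx": 22, "dy": 8, "dz": 0, "wx": 0, "wy": 0, "wz": 13, "jaw": -1},
    {"dx": 32, "dy": 12, "dz": 0, "wx": 0, "wy": 0, "wz": 19.5, "jaw": -1},
    {"dx": 40, "dy": 16, "dz": 0, "wx": 0, "wy": 0, "wz": 26, "jaw": -1},
    {"dx": 45, "dy": 20, "dz": 0, "wx": 0, "wy": 0, "wz": 32.5, "jaw": -1},
    {"dx": 47, "dy": 22, "dz": 0, "wx": 0, "wy": 0, "wz": 39, "jaw": -1},
    {"dx": 47, "dy": 22, "dz": 0, "wx": 0, "wy": 0, "wz": 45, "jaw": -1},
    {"dx": 47, "dy": 22, "dz": 0, "wx": 0, "wy": 0, "wz": 45, "jaw": -1}
  ]
}}

```text
time: 6.15
tcp_pos: [0.5687, 0.0175, 0.1609]
eef_rot: [-3.14, -0.001, 1.672]
contact_force: [-0.4, 0.1, -1.5]
finger_gap: 0.191
```

Run:
```python
from h import *
np.set_printoptions(precision=4,suppress=True)
top=bot.read_camera("top");side=bot.read_camera("side")
s=bot.state(); print(s["time"],s["tcp_pos"],s["eef_rot"])
k=bot.calibration("wrist"); w=bot.read_camera("wrist"); save(w,"w3.png")
A=cv2.resize(top[100:300,150:400],(400,320));B=cv2.resize(side[180:380,130:380],(400,320)); C=cv2.resize(w,(400,280))
W=np.zeros((600,800,3),np.uint8);W[:320,:400]=A;W[:320,400:]=B;W[320:,:400]=C
save(W,"s1.png")
for n in("roll1_mid","rack_axis","spindle_load"):
    for d in bot.tip_of(n,"wrist")[:3]:
        u=np.array(d["location"])[::-1]*[640,480]; print(n,d["p"],u,atz("wrist",u,.085,k))
```

```text
6.25 [0.5688 0.0172 0.1612] [-3.1405 -0.0002  1.6634]
rack_axis 0.6 [513.28  222.288] [0.6913 0.0477 0.085 ]
spindle_load 0.8 [318.784  53.904] [0.559  0.1326 0.085 ]
```

View pics/s1.png

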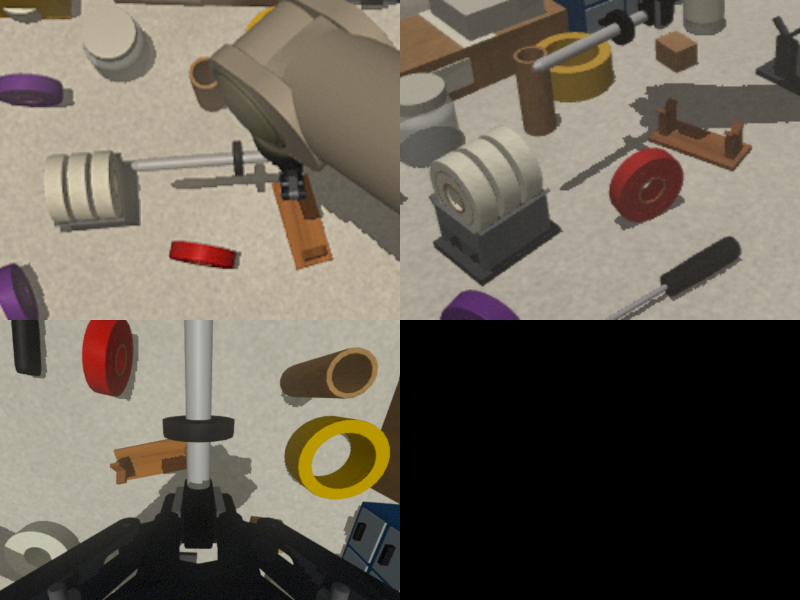

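The spindle is held, with its tip at top (231,204) and side (216,222). The rod looks roughly level and points at the rack, and the red roll, core and tape are clear of it. Next I'll check tip and collar positions numerically.

Run:
```python
from h import *
np.set_printoptions(precision=4,suppress=True)
T=tri((231.3,203.8),(215.6,221.9));C=tri((298.8,198.8),(267.5,196));print("tip",T,"collar",C)
h=np.array([.5688,.0172,.180])
for yd in (95.3,97):
    a=np.array([np.cos(np.radians(yd)),np.sin(np.radians(yd)),0])
    for L in(.059,.179): print(yd,L,h+a*L,proj("top",h+a*L),proj("side",h+a*L))
# rod rows in the top picture: column profiles
im=cv2.imread("pics/s1.png")[:320,:400]
g=im.astype(int)
for c in (150,180,210): print(c,[(r,g[r,c].tolist()) for r in range(150,176,2)])
```

```text
tip (array([0.5483, 0.1931, 0.1838]), np.float64(0.0018354443198023449)) collar (array([0.5622, 0.0738, 0.1803]), np.float64(0.0020284537889332308))
95.3 0.059 [0.5634 0.0759 0.18  ] [297.2626 197.8181] [266.7572 196.408 ]
95.3 0.179 [0.5523 0.1954 0.18  ] [230.8553 202.3732] [212.7001 223.3313]
97 0.059 [0.5616 0.0758 0.18  ] [297.3387 198.7644] [267.4519 196.7283]
97 0.179 [0.547  0.1949 0.18  ] [231.0368 205.256 ] [214.8147 224.4926]
150 [(150, [158, 179, 189]), (152, [155, 176, 187]), (154, [150, 170, 180]), (156, [146, 165, 175]), (158, [132, 146, 153]), (160, [137, 147, 152]), (162, [160, 170, 177]), (164, [176, 187, 194]), (166, [152, 163, 169]), (168, [131, 139, 144]), (170, [118, 130, 135]), (172, [150, 169, 179]), (174, [155, 175, 186])]
180 [(150, [153, 172, 183]), (152, [157, 177, 187]), (154, [159, 179, 191]), (156, [136, 151, 159]), (158, [139, 148, 155]), (160, [163, 174, 181]), (162, [178, 189, 197]), (164, [151, 161, 168]), (166, [124, 134, 139]), (168, [123, 135, 143]), (170, [147, 167, 177]), (172, [152, 172, 183]), (174, [154, 173, 185])]
210 [(150, [156, 178, 188]), (152, [159, 182, 193]), (154, [130, 143, 150]), (156, [139, 148, 154]), (158, [164, 175, 181]), (160, [168, 181, 187]), (162, [145, 155, 161]), (164, [124, 132, 136]), (166, [127, 141, 148]), (168, [153, 174, 185]), (170, [156, 177, 188]), (172, [159, 180, 190]), (174, [162, 183, 195])]
```

Run:
```python
from h import *
np.set_printoptions(precision=4,suppress=True)
for yd in (95,96,97.):
    a=np.array([np.cos(np.radians(yd)),np.sin(np.radians(yd)),0]); print(yd,proj("side",np.array([.5423,.2692,.085])+a*.039))
o,d=ray("side",(163.6,303.3)); 
t=(.2692+.039*.9945-o[1])/d[1]; print("bore at y=.308:",o+t*d)
# ellipse fit of the bore in the first side picture
im=cv2.imread("pics/side0.png")[285:322,148:182]; cv2.imwrite("pics/bore.png",cv2.resize(im,None,fx=16,fy=16,interpolation=cv2.INTER_CUBIC))
b=bot.read_camera("top");
```

```text
95 [163.6764 303.2371]
96 [163.9257 303.4289]
97.0 [164.1816 303.6171]
bore at y=.308: [0.5395 0.308  0.0845]
```

View pics/bore.png

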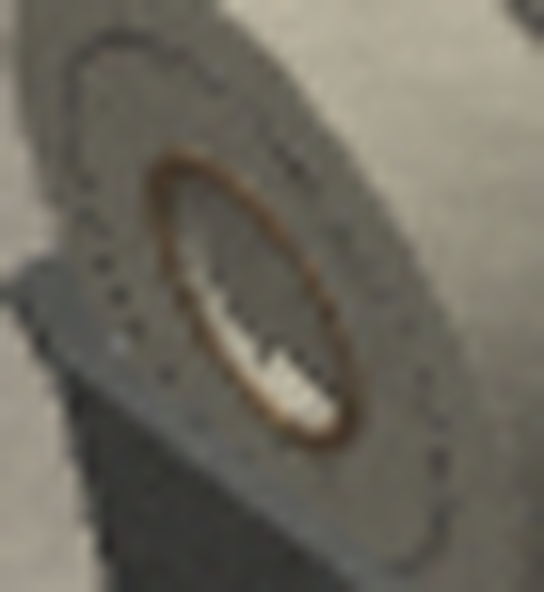

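The bore centre is seen at (163.9,303.6), which matches the fitted rack pose (predicted (163.9,303.4)). I'll descend and thread.

Call:
{"fn": "send_rows", "kwargs": {
  "commands": [
    {"dx": 0, "dy": 0, "dz": -12, "wx": 0, "wy": 0, "wz": 0.2, "jaw": -1},
    {"dx": 1, "dy": 0, "dz": -35, "wx": 0, "wy": 0, "wz": 0.5, "jaw": -1},
    {"dx": 1, "dy": 0, "dz": -60, "wx": 0, "wy": 0, "wz": 0.5, "jaw": -1},
    {"dx": 1, "dy": 0, "dz": -80, "wx": 0, "wy": 0, "wz": 0.5, "jaw": -1},
    {"dx": 1, "dy": 0, "dz": -91, "wx": 0, "wy": 0, "wz": 0.5, "jaw": -1},
    {"dx": 1, "dy": 0, "dz": -95, "wx": 0, "wy": 0, "wz": 0.5, "jaw": -1},
    {"dx": 1, "dy": 0, "dz": -95, "wx": 0, "wy": 0, "wz": 0.5, "jaw": -1},
    {"dx": 1, "dy": 0, "dz": -95, "wx": 0, "wy": 0, "wz": 0.5, "jaw": -1}
  ]
}}

```text
time: 7.17
tcp_pos: [0.5706, 0.0175, 0.0669]
eef_rot: [3.141, 0.0, 1.675]
contact_force: [-0.0, -0.1, -1.0]
finger_gap: 0.191
```

Run:
```python
from h import *
s=bot.state(); print(s["time"],s["tcp_pos"],s["eef_rot"])
top=bot.read_camera("top");side=bot.read_camera("side")
W=np.zeros((600,800,3),np.uint8)
W[:300]=cv2.resize(top[180:255,165:365],(800,300),interpolation=cv2.INTER_CUBIC)
W[300:,:]=cv2.resize(side[210:330,140:300],(800,600),interpolation=cv2.INTER_CUBIC)[:300]
save(W,"s2.png")
h=np.array([*s["tcp_pos"][:2],s["tcp_pos"][2]+.0187]);a=np.array([np.cos(1.6755),np.sin(1.6755),0])
for L in (.1,.179,.254): print(L,h+a*L,proj("top",h+a*L),proj("side",h+a*L))
```

```text
7.1667 [0.57058154 0.01748093 0.06691523] [3.14119359e+00 1.86930104e-04 1.67543240e+00]
0.1 [0.56013029 0.11693329 0.08561523] [278.99331312 208.82842499] [252.88934775 249.81153651]
0.179 [0.55187381 0.19550065 0.08561523] [239.26320236 212.04600643] [219.09466985 269.70922632]
0.254 [0.54403537 0.27008992 0.08561523] [201.43122278 215.10986589] [183.18183438 290.85404865]
```

View pics/s2.png

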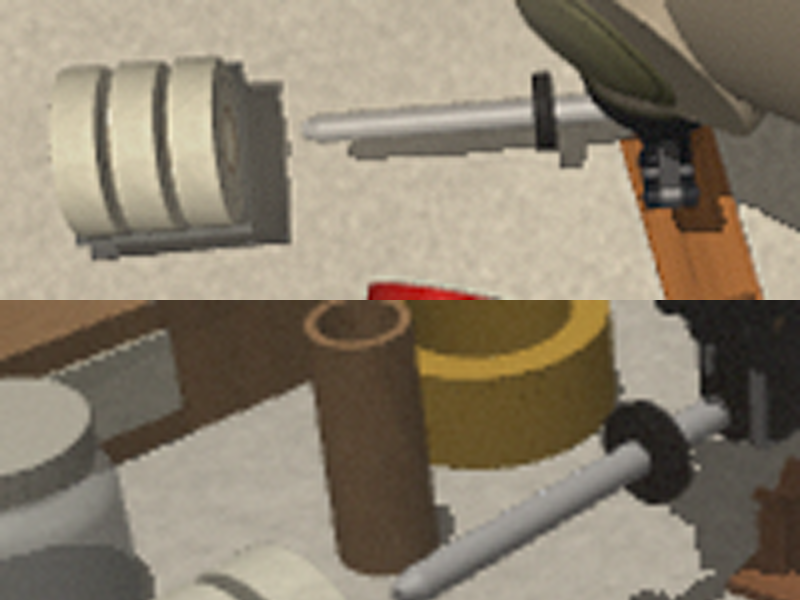

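The rod points at the bore, with its tip at top (241,212) and side (219,268), within about 3 mm of nominal. I'll thread the first part and check the force.

Call:
{"fn": "send_rows", "kwargs": {
  "commands": [
    {"dx": -2, "dy": 6, "dz": -1, "wx": 0, "wy": 0, "wz": 0, "jaw": -1},
    {"dx": -3.5, "dy": 20, "dz": -1.5, "wx": 0, "wy": 0, "wz": 0, "jaw": -1},
    {"dx": -5.2, "dy": 36, "dz": -1.5, "wx": 0, "wy": 0, "wz": 0, "jaw": -1},
    {"dx": -7, "dy": 52, "dz": -1.5, "wx": 0, "wy": 0, "wz": 0, "jaw": -1},
    {"dx": -8.6, "dy": 68, "dz": -1.5, "wx": 0, "wy": 0, "wz": 0, "jaw": -1},
    {"dx": -10, "dy": 82, "dz": -1.5, "wx": 0, "wy": 0, "wz": 0, "jaw": -1},
    {"dx": -11, "dy": 90, "dz": -1.5, "wx": 0, "wy": 0, "wz": 0, "jaw": -1},
    {"dx": -11, "dy": 90, "dz": -1.5, "wx": 0, "wy": 0, "wz": 0, "jaw": -1}
  ]
}}

```text
time: 7.93
tcp_pos: [0.5592, 0.1097, 0.0657]
eef_rot: [3.14, -0.001, 1.678]
contact_force: [0.3, 0.2, -1.7]
finger_gap: 0.193
```

Call:
{"fn": "send_rows", "kwargs": {
  "commands": [
    {"dx": -0.6, "dy": 6, "dz": 0, "wx": 0, "wy": 0, "wz": 0, "jaw": -1},
    {"dx": -2, "dy": 20, "dz": 0, "wx": 0, "wy": 0, "wz": 0, "jaw": -1},
    {"dx": -3.5, "dy": 34, "dz": 0, "wx": 0, "wy": 0, "wz": 0, "jaw": -1},
    {"dx": -5, "dy": 47, "dz": 0, "wx": 0, "wy": 0, "wz": 0, "jaw": -1},
    {"dx": -5.8, "dy": 55, "dz": 0, "wx": 0, "wy": 0, "wz": 0, "jaw": -1},
    {"dx": -6, "dy": 58, "dz": 0, "wx": 0, "wy": 0, "wz": 0, "jaw": -1},
    {"dx": -6, "dy": 58, "dz": 0, "wx": 0, "wy": 0, "wz": 0, "jaw": -1},
    {"dx": -6, "dy": 58, "dz": 0, "wx": 0, "wy": 0, "wz": 0, "jaw": -1}
  ]
}}

```text
time: 8.6
tcp_pos: [0.5532, 0.1647, 0.0648]
eef_rot: [-3.141, 0.001, 1.675]
contact_force: [0.7, 0.5, -0.6]
finger_gap: 0.193
```

Run:
```python
from h import *
s=bot.state(); print(s["time"],s["tcp_pos"],s["eef_rot"],s["contact_force"])
top=bot.read_camera("top");side=bot.read_camera("side")
W=np.zeros((600,800,3),np.uint8)
W[:,:400]=cv2.resize(top[160:260,150:250],(400,400),interpolation=cv2.INTER_CUBIC)[:400].repeat(1,0) if 0 else 0
W[:400,:400]=cv2.resize(top[170:270,150:250],(400,400),interpolation=cv2.INTER_CUBIC)
W[:480,400:]=cv2.resize(side[240:360,140:240],(400,480),interpolation=cv2.INTER_CUBIC)
save(W,"s3.png")
```

```text
8.6 [0.55320948 0.16474701 0.06480535] [-3.14112082e+00  1.00248583e-03  1.67530516e+00] [ 0.70826495  0.52443188 -0.64208908]
```

View pics/s3.png

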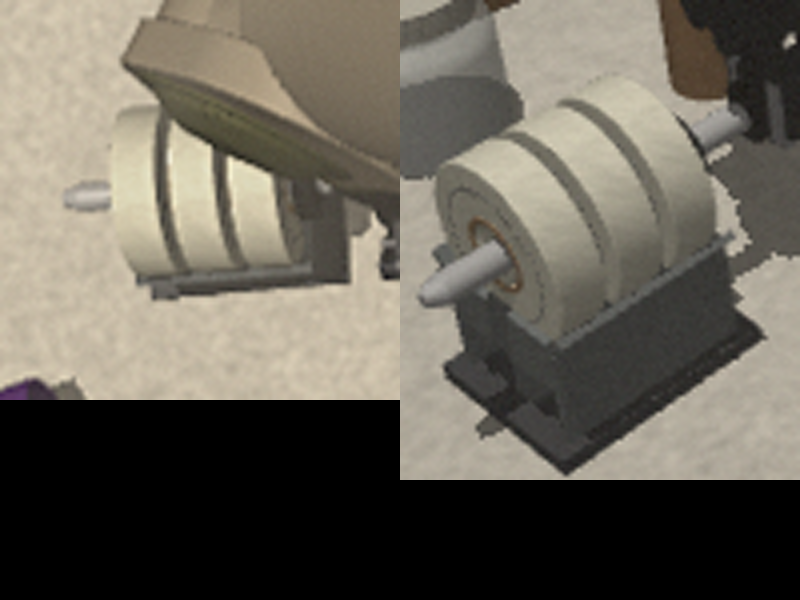

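All three rolls are threaded; the tip sticks out at side panel (430,295). The force is near zero. Next is a slow lift with a slight tip-up tilt.

Call:
{"fn": "send_rows", "kwargs": {
  "commands": [
    {"dx": 0, "dy": 0, "dz": 3, "wx": 0.2, "wy": 0, "wz": 0, "jaw": -1},
    {"dx": 0, "dy": 0, "dz": 7, "wx": 0.6, "wy": 0, "wz": 0, "jaw": -1},
    {"dx": 0, "dy": 0, "dz": 12, "wx": 1, "wy": 0, "wz": 0, "jaw": -1},
    {"dx": 0, "dy": 0, "dz": 18, "wx": 1.5, "wy": 0, "wz": 0, "jaw": -1},
    {"dx": 0, "dy": 0, "dz": 25, "wx": 2, "wy": 0, "wz": 0, "jaw": -1},
    {"dx": 0, "dy": 0, "dz": 32, "wx": 2, "wy": 0, "wz": 0, "jaw": -1},
    {"dx": 0, "dy": 0, "dz": 38, "wx": 2, "wy": 0, "wz": 0, "jaw": -1},
    {"dx": 0, "dy": 0, "dz": 42, "wx": 2, "wy": 0, "wz": 0, "jaw": -1}
  ],
  "squeeze": 120
}}

```text
time: 9.37
tcp_pos: [0.5535, 0.1651, 0.108]
eef_rot: [3.137, -0.035, 1.675]
contact_force: [0.2, 0.9, -3.2]
finger_gap: 0.191
```

Run:
```python
from h import *
s=bot.state(); print(s["time"],s["tcp_pos"],s["eef_rot"],s["contact_force"],s["wrist_torque"])
side=bot.read_camera("side")
save(side,"s4.png",(130,200,290,370),4/1.2)
```

```text
9.3667 [0.553538   0.16512423 0.10804946] [ 3.13720157 -0.03451078  1.67510134] [ 0.23880686  0.93981567 -3.23578109] [-0.38707942 -0.01439466 -0.02833079]
```

View pics/s4.png

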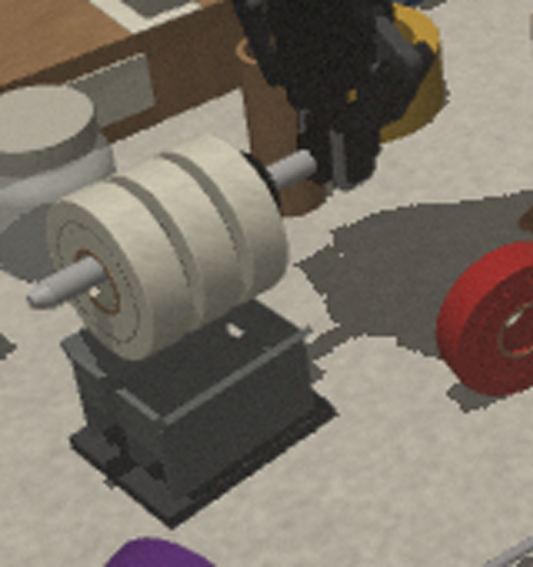

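Three rolls hang on the spindle and are clear of the trough, with the tip protruding at (40,297) and the collar behind them. Next I'll raise it and carry it to the stand.

Call:
{"fn": "send_rows", "kwargs": {
  "commands": [
    {"dx": 0, "dy": 0, "dz": 8, "wx": 0, "wy": 0, "wz": 0, "jaw": -1},
    {"dx": 0, "dy": 0, "dz": 22, "wx": 0, "wy": 0, "wz": 0, "jaw": -1},
    {"dx": 0, "dy": -4, "dz": 38, "wx": 0, "wy": 0, "wz": 0, "jaw": -1},
    {"dx": 0, "dy": -13, "dz": 52, "wx": 0, "wy": 0, "wz": 0, "jaw": -1},
    {"dx": 0, "dy": -27, "dz": 62, "wx": 0, "wy": 0, "wz": 0, "jaw": -1},
    {"dx": 0, "dy": -46, "dz": 68, "wx": 0, "wy": 0, "wz": -0.2, "jaw": -1},
    {"dx": 0, "dy": -68, "dz": 70, "wx": 0, "wy": 0, "wz": -0.4, "jaw": -1},
    {"dx": 0, "dy": -92, "dz": 70, "wx": 0, "wy": 0, "wz": -0.6, "jaw": -1}
  ]
}}

```text
time: 10.08
tcp_pos: [0.5535, 0.0733, 0.1788]
eef_rot: [3.136, -0.035, 1.666]
contact_force: [-0.2, -0.2, -4.0]
finger_gap: 0.189
```

Call:
{"fn": "send_rows", "kwargs": {
  "commands": [
    {"dx": 0, "dy": -25, "dz": 0, "wx": 0, "wy": 0, "wz": -0.2, "jaw": -1},
    {"dx": 0, "dy": -52, "dz": 0, "wx": 0, "wy": 0, "wz": -0.4, "jaw": -1},
    {"dx": 0, "dy": -79, "dz": 0, "wx": 0, "wy": 0, "wz": -0.6, "jaw": -1},
    {"dx": 0, "dy": -106, "dz": 0, "wx": 0, "wy": 0, "wz": -0.8, "jaw": -1},
    {"dx": 0, "dy": -133, "dz": 0, "wx": 0, "wy": 0, "wz": -1, "jaw": -1},
    {"dx": 0, "dy": -160, "dz": 0, "wx": 0, "wy": 0, "wz": -1.2, "jaw": -1},
    {"dx": 0, "dy": -187, "dz": 0, "wx": 0, "wy": 0, "wz": -1.4, "jaw": -1},
    {"dx": 0, "dy": -214, "dz": 0, "wx": 0, "wy": 0, "wz": -1.6, "jaw": -1}
  ]
}}

```text
time: 10.75
tcp_pos: [0.5533, -0.142, 0.178]
eef_rot: [3.137, -0.034, 1.637]
contact_force: [0.2, 0.5, -4.1]
finger_gap: 0.191
```

Call:
{"fn": "send_rows", "kwargs": {
  "commands": [
    {"dx": 0, "dy": -27, "dz": 0, "wx": 0, "wy": 0, "wz": -0.2, "jaw": -1},
    {"dx": -1, "dy": -54, "dz": 0, "wx": 0, "wy": 0, "wz": -0.4, "jaw": -1},
    {"dx": -2, "dy": -81, "dz": 0, "wx": 0, "wy": 0, "wz": -0.6, "jaw": -1},
    {"dx": -3, "dy": -107, "dz": 0, "wx": 0, "wy": 0, "wz": -0.8, "jaw": -1},
    {"dx": -4, "dy": -132, "dz": 0, "wx": 0, "wy": 0, "wz": -1, "jaw": -1},
    {"dx": -4, "dy": -155, "dz": 0, "wx": 0, "wy": 0, "wz": -1.2, "jaw": -1},
    {"dx": -4, "dy": -175, "dz": 0, "wx": 0, "wy": 0, "wz": -1.3, "jaw": -1},
    {"dx": -4, "dy": -190, "dz": 0, "wx": 0, "wy": 0, "wz": -1.3, "jaw": -1}
  ]
}}

```text
time: 11.42
tcp_pos: [0.5491, -0.3331, 0.1778]
eef_rot: [3.138, -0.034, 1.613]
contact_force: [0.1, -0.2, -4.5]
finger_gap: 0.189
```

Call:
{"fn": "send_rows", "kwargs": {
  "commands": [
    {"dx": 0, "dy": -11, "dz": 0, "wx": 0, "wy": 0, "wz": 0, "jaw": -1},
    {"dx": 0, "dy": -18, "dz": 0, "wx": 0, "wy": 0, "wz": 0, "jaw": -1},
    {"dx": 0, "dy": -22, "dz": 0, "wx": 0, "wy": 0, "wz": 0, "jaw": -1},
    {"dx": 0, "dy": -22, "dz": -8, "wx": 0, "wy": 0, "wz": 0, "jaw": -1},
    {"dx": 0, "dy": -22, "dz": -20, "wx": 0, "wy": 0, "wz": 0, "jaw": -1},
    {"dx": 0, "dy": -22, "dz": -30, "wx": 0, "wy": 0, "wz": 0, "jaw": -1},
    {"dx": 0, "dy": -22, "dz": -35, "wx": 0, "wy": 0, "wz": 0, "jaw": -1},
    {"dx": 0, "dy": -22, "dz": -35, "wx": 0, "wy": 0, "wz": 0, "jaw": -1}
  ]
}}

```text
time: 12.08
tcp_pos: [0.5485, -0.3518, 0.1399]
eef_rot: [3.141, -0.036, 1.615]
contact_force: [-0.1, 0.2, -3.8]
finger_gap: 0.187
```

Run:
```python
from h import *
np.set_printoptions(precision=4,suppress=True)
s=bot.state(); print(s["time"],s["tcp_pos"],s["eef_rot"],s["contact_force"],s["wrist_torque"])
top=bot.read_camera("top");side=bot.read_camera("side")
W=np.zeros((600,800,3),np.uint8)
W[:400,:400]=cv2.resize(top[170:270,405:505],(400,400),interpolation=cv2.INTER_CUBIC)
W[:560,400:]=cv2.resize(side[110:250,340:440],(400,560),interpolation=cv2.INTER_CUBIC)
save(W,"s5.png")
print([atz("top",u,.009) for u in [(419.4,208.6),(489.2,207.2),(421.7,247.2),(491.7,245)]])
```

```text
12.0833 [ 0.5485 -0.3518  0.1399] [ 3.1406 -0.0361  1.6154] [-0.1093  0.2026 -3.8495] [-0.4035 -0.006   0.0318]
[array([ 0.5818, -0.1767,  0.009 ]), array([ 0.5882, -0.3269,  0.009 ]), array([ 0.4986, -0.1814,  0.009 ]), array([ 0.5065, -0.3305,  0.009 ])]
```

View pics/s5.png

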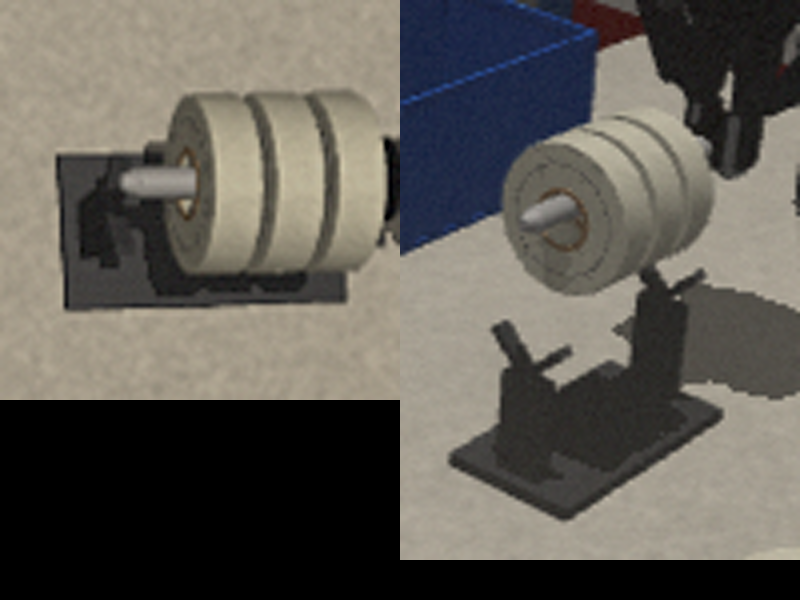

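Run:
```python
from h import *
np.set_printoptions(precision=4,suppress=True)
print("tip",tri((435.5,215.8),(370.5,166.3)))
# bore ellipse centre of end roll; collar
print("endface",tri((405+188/4,170+182/4),(340+165/4,110+220/4)))
k=bot.calibration("side")
for yd in (92,93):
  a=np.array([np.cos(np.radians(yd)),np.sin(np.radians(yd)),0]);m=np.array([.5438,-.2539,.085])
  for o in(-.062,.062): print(yd,o,m+a*o,(proj("side",m+a*o)-[340,110])*4+[400,0],(proj("top",m+a*o)-[405,170])*4)
```

```text
tip (array([ 0.5403, -0.1763,  0.1643]), np.float64(0.0040621348846315))
endface (array([ 0.5418, -0.2098,  0.156 ]), np.float64(0.0007027898084753133))
92 -0.062 [ 0.546  -0.3159  0.085 ] [671.9537 275.794 ] [364.9923 202.7317]
92 0.062 [ 0.5416 -0.1919  0.085 ] [533.8711 350.0694] [116.4336 205.855 ]
93 -0.062 [ 0.547  -0.3158  0.085 ] [670.4156 275.1824] [364.8485 200.5868]
93 0.062 [ 0.5406 -0.192   0.085 ] [535.4349 350.767 ] [116.5428 208.0037]
```

The notches project where the picture shows them, at about (531,350) and (671,275). The tip is 2 mm from its ideal place along the axis, and the rolls clear the uprights by about 13 mm. I'll level the spindle and lower it.

Call:
{"fn": "send_rows", "kwargs": {
  "commands": [
    {"dx": 0, "dy": 0, "dz": -6, "wx": -0.2, "wy": 0, "wz": 0, "jaw": -1},
    {"dx": 0, "dy": 0, "dz": -16, "wx": -0.5, "wy": 0, "wz": 0, "jaw": -1},
    {"dx": 0, "dy": 0, "dz": -28, "wx": -0.9, "wy": 0, "wz": 0, "jaw": -1},
    {"dx": 0, "dy": 0, "dz": -40, "wx": -1.3, "wy": 0, "wz": 0, "jaw": -1},
    {"dx": 0, "dy": 0, "dz": -51, "wx": -1.7, "wy": 0, "wz": 0, "jaw": -1},
    {"dx": 0, "dy": 0, "dz": -60, "wx": -2, "wy": 0, "wz": 0, "jaw": -1},
    {"dx": 0, "dy": 0, "dz": -65, "wx": -2, "wy": 0, "wz": 0, "jaw": -1},
    {"dx": 0, "dy": 0, "dz": -67, "wx": -2, "wy": 0, "wz": 0, "jaw": -1}
  ]
}}

```text
time: 12.85
tcp_pos: [0.549, -0.3524, 0.0737]
eef_rot: [3.141, -0.0, 1.615]
contact_force: [-0.0, -0.6, -4.6]
finger_gap: 0.188
```

Call:
{"fn": "send_rows", "kwargs": {
  "commands": [
    {"dx": 0, "dy": 0, "dz": -1, "wx": 0, "wy": 0, "wz": 0, "jaw": -1},
    {"dx": 0, "dy": 0, "dz": -2, "wx": 0, "wy": 0, "wz": 0, "jaw": -1},
    {"dx": 0, "dy": 0, "dz": -3, "wx": 0, "wy": 0, "wz": 0, "jaw": -1},
    {"dx": 0, "dy": 0, "dz": -4, "wx": 0, "wy": 0, "wz": 0, "jaw": -1},
    {"dx": 0, "dy": 0, "dz": -5, "wx": 0, "wy": 0, "wz": 0, "jaw": -1},
    {"dx": 0, "dy": 0, "dz": -5, "wx": 0, "wy": 0, "wz": 0, "jaw": -1},
    {"dx": 0, "dy": 0, "dz": -5, "wx": 0, "wy": 0, "wz": 0, "jaw": -1},
    {"dx": 0, "dy": 0, "dz": -5, "wx": 0, "wy": 0, "wz": 0, "jaw": -1}
  ]
}}

```text
time: 13.52
tcp_pos: [0.5493, -0.3529, 0.0701]
eef_rot: [3.14, 0.001, 1.614]
contact_force: [-0.2, 0.1, -3.7]
finger_gap: 0.189
```

Run:
```python
from h import *
np.set_printoptions(precision=4,suppress=True)
s=bot.state(); print(s["time"],s["tcp_pos"],s["eef_rot"],s["contact_force"],s["wrist_torque"])
top=bot.read_camera("top");side=bot.read_camera("side")
W=np.zeros((600,800,3),np.uint8)
W[:400,:400]=cv2.resize(top[170:270,405:505],(400,400),interpolation=cv2.INTER_CUBIC)
W[:560,400:]=cv2.resize(side[110:250,340:440],(400,560),interpolation=cv2.INTER_CUBIC)
save(W,"s6.png")
```

```text
13.5167 [ 0.5493 -0.3529  0.0701] [3.1395 0.0006 1.6141] [-0.2449  0.0742 -3.6794] [-0.3559  0.0019  0.0126]
```

View pics/s6.png

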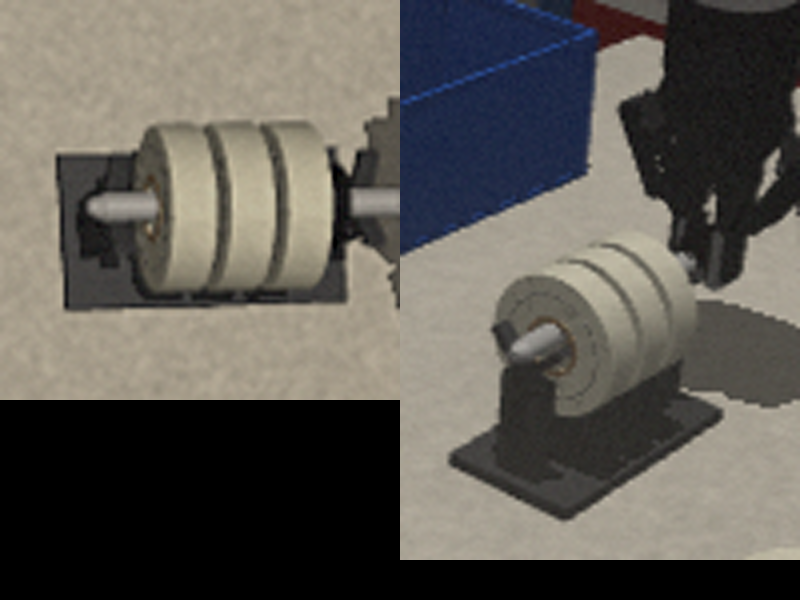

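The rod is between the V arms at both ends and the rolls are between the uprights. It still hangs free (fz −3.7), so I'll lower it the last few millimetres.

Call:
{"fn": "send_rows", "kwargs": {
  "commands": [
    {"dx": 0, "dy": 0, "dz": -1, "wx": 0, "wy": 0, "wz": 0, "jaw": -1},
    {"dx": 0, "dy": 0, "dz": -2, "wx": 0, "wy": 0, "wz": 0, "jaw": -1},
    {"dx": 0, "dy": 0, "dz": -3, "wx": 0, "wy": 0, "wz": 0, "jaw": -1},
    {"dx": 0, "dy": 0, "dz": -3.5, "wx": 0, "wy": 0, "wz": 0, "jaw": -1},
    {"dx": 0, "dy": 0, "dz": -4, "wx": 0, "wy": 0, "wz": 0, "jaw": -1},
    {"dx": 0, "dy": 0, "dz": -4, "wx": 0, "wy": 0, "wz": 0, "jaw": -1},
    {"dx": 0, "dy": 0, "dz": -4, "wx": 0, "wy": 0, "wz": 0, "jaw": -1},
    {"dx": 0, "dy": 0, "dz": -4, "wx": 0, "wy": 0, "wz": 0, "jaw": -1}
  ]
}}

```text
time: 14.28
tcp_pos: [0.5508, -0.3527, 0.0669]
eef_rot: [3.137, 0.001, 1.614]
contact_force: [2.6, -0.0, 5.2]
finger_gap: 0.191
```

Call:
{"fn": "send_rows", "kwargs": {
  "commands": [
    {"dx": 1, "dy": 0, "dz": 0, "wx": 0, "wy": 0, "wz": 0, "jaw": -0.6},
    {"dx": 1, "dy": 0, "dz": 0, "wx": 0, "wy": 0, "wz": 0, "jaw": -0.5},
    {"dx": 1, "dy": 0, "dz": 0, "wx": 0, "wy": 0, "wz": 0, "jaw": -0.4},
    {"dx": 1, "dy": 0, "dz": 0, "wx": 0, "wy": 0, "wz": 0, "jaw": -0.2},
    {"dx": 1, "dy": 0, "dz": 0, "wx": 0, "wy": 0, "wz": 0, "jaw": 0},
    {"dx": 1, "dy": 0, "dz": 0, "wx": 0, "wy": 0, "wz": 0, "jaw": 0.2},
    {"dx": 1, "dy": 0, "dz": 0, "wx": 0, "wy": 0, "wz": 0, "jaw": 0.3},
    {"dx": 1, "dy": 0, "dz": 0, "wx": 0, "wy": 0, "wz": 0, "jaw": 0.3}
  ],
  "squeeze": 20
}}

```text
time: 14.95
tcp_pos: [0.5502, -0.3529, 0.0659]
eef_rot: [3.14, 0.0, 1.614]
contact_force: [0.1, -1.0, -0.4]
finger_gap: 0.647
```

Run:
```python
from h import *
s=bot.state(); print(s["time"],s["tcp_pos"],s["contact_force"],s["wrist_torque"],s["finger_gap"])
top=bot.read_camera("top");side=bot.read_camera("side")
W=np.zeros((560,800,3),np.uint8)
W[:400,:400]=cv2.resize(top[170:270,405:505],(400,400),interpolation=cv2.INTER_CUBIC)
W[:560,400:]=cv2.resize(side[110:250,340:440],(400,560),interpolation=cv2.INTER_CUBIC)
save(W,"s7.png")
```

```text
14.95 [ 0.55015487 -0.35286658  0.06586202] [ 0.10511681 -0.97274961 -0.38113087] [ 0.0005131   0.04498862 -0.00772832] 0.6465575939695536
```

I've used up the picture views, so from here I go by numbers. Contact forces are near zero. I'll retreat straight up.

Call:
{"fn": "send_rows", "kwargs": {
  "commands": [
    {"dx": 0, "dy": 0, "dz": 0, "wx": 0, "wy": 0, "wz": 0, "jaw": 0.5},
    {"dx": 0, "dy": 0, "dz": 3, "wx": 0, "wy": 0, "wz": 0, "jaw": 0.5},
    {"dx": 0, "dy": 0, "dz": 10, "wx": 0, "wy": 0, "wz": 0, "jaw": 0.5},
    {"dx": 0, "dy": 0, "dz": 22, "wx": 0, "wy": 0, "wz": 0, "jaw": 0.5},
    {"dx": 0, "dy": 0, "dz": 38, "wx": 0, "wy": 0, "wz": 0, "jaw": 0.5},
    {"dx": 0, "dy": 0, "dz": 58, "wx": 0, "wy": 0, "wz": 0, "jaw": 0.5},
    {"dx": 0, "dy": 0, "dz": 80, "wx": 0, "wy": 0, "wz": 0, "jaw": 0.5},
    {"dx": 0, "dy": 0, "dz": 100, "wx": 0, "wy": 0, "wz": 0, "jaw": 0.5}
  ]
}}

```text
time: 15.72
tcp_pos: [0.5506, -0.3527, 0.1689]
eef_rot: [3.138, 0.001, 1.615]
contact_force: [-0.1, -0.8, 0.5]
finger_gap: 0.752
```

Run:
```python
from h import *
np.set_printoptions(precision=4,suppress=True)
s=bot.state(); print(s["time"],s["tcp_pos"],s["contact_force"])
top=bot.read_camera("top")
def find(c):
    out={}
    for n in("spindle_load","spindle_grip","roll1_mid","roll2_mid","roll3_mid"):
        out[n]=[(round(float(d["p"]),2),np.round(np.array(d["location"])[::-1]*[640,480],1)) for d in bot.tip_of(n,c)]
        print(c,n,out[n][:5])
find("top"); 
side=bot.read_camera("side"); find("side")
s6=cv2.imread("pics/s6.png")[:,:,::-1]
new=cv2.resize(top[170:270,405:505],(400,400),interpolation=cv2.INTER_CUBIC)
d=np.abs(new.astype(int)-s6[:400,:400]).sum(2)>90; print("top diff px share (x<340)",d[:,:340].mean())
m=np.array([.5438,-.2539,.085]);a=np.array([np.cos(np.radians(92.5)),np.sin(np.radians(92.5)),0])
for o in(-.099,0,.080): print(o,proj("top",m+a*o),proj("side",m+a*o))
# tip pixel: leftmost bright rod pixel against dark base, along the axis row
row=top[216:226,405:450].max(2); print(row[::3])
```

```text
15.7167 [ 0.5506 -0.3527  0.1689] [-0.143  -0.7908  0.5495]
top spindle_load []
top spindle_grip [(0.68, array([328.1, 133.4])), (0.63, array([509.8, 221.5])), (0.33, array([390.8, 156.8]))]
top roll1_mid [(0.98, array([479.5, 225.1]))]
top roll2_mid [(0.91, array([463.6, 220.9])), (0.89, array([160.6, 284.1])), (0.87, array([202. , 357.3])), (0.77, array([165.3, 155.7])), (0.57, array([276.3, 259.3]))]
top roll3_mid [(0.57, array([446.9, 222.2]))]
side spindle_load [(0.62, array([393.4, 187.6]))]
side spindle_grip [(0.65, array([416.2, 172.7]))]
side roll1_mid [(0.62, array([394.4, 189.3])), (0.35, array([242. , 229.7]))]
side roll2_mid [(0.93, array([283.9, 296.2])), (0.78, array([303.6, 412.5])), (0.66, array([104.8, 298.4])), (0.57, array([178.9, 388.6])), (0.55, array([388.7, 192.6]))]
side roll3_mid [(0.92, array([382. , 197.6]))]
top diff px share (x<340) 0.028066176470588237
-0.099 [514.7297 220.0224] [417.1476 173.7398]
0 [465.1984 221.0731] [391.2966 187.9271]
0.08 [425.09   221.9239] [368.3137 200.5404]
[[157 162 161 159 164 163 162 159 156 155 162 170 173 160  82  51  66  68
   65  69  62  73  71  66  30  29  37  57  52  53  52  45  42  75  83  83
   93  82  76  76  64 100 164 192 188]
 [163 161 160 160 159 161 163 169 168 162 165 162 164 165 120  41  67  68
   67  66  51  19  47  93 108 124 136 139 135 135 138 136 138 135 138 135
  139 141 135  86  74  71 141 201 189]
 [164 165 165 166 168 166 166 170 170 167 163 157 158 169 160  30  68  67
   63  42  24  90 158 154 154 152 155 161 157 155 156 156 155 156 156 155
  154 159 151 100  77  69 121 200 188]
 [161 160 161 154 155 161 166 168 170 170 168 160 161 172 162  26  71  61
   33  33  28  27  22  34  50  68  75  76  72  73  75  65  69  75  74  71
  103 153  79  80  82  76 114 195 188]]
```

The spindle lies where it should. The tip is seen at top u≈426 (ideal 425), and the handle in the side view is at (416,173) (ideal (417,174)). The look-alikes are where they were, so I'm handing in.

```bash
python3 -c "
from station import bot
print(bot.hand_in()); print(bot.state()['time'])"
```

```text
the job is handed in; nothing more can be done
None
the job is handed in; nothing more can be done
```

The job is done and handed in at about 16 s of the 54 s allowed. I gripped the spindle by its handle, threaded it through all three rack rolls and lifted them out together. I then laid it across the label stand, let go, and raised the gripper 100 mm straight up.

**Checks that passed:**
- **Position:** after release, the tip, handle and load point were within about 2 px (roughly 4 mm) of the ideal lie in both notches, apart from the handle estimate noted below. All three rolls were found between the uprights.
- **Forces:** the force stayed within a few newtons at every reading, and was near zero after release. The last lowering read about +5 N as the rod touched the notches.
- **Look-alikes:** the purple and red rolls were within a few pixels of where they started. I did not re-measure the other things on the bench.

**Checks that failed or disagreed:**
- **Final view:** I had used all 12 pictures, so I checked the released state only by numbers, not by eye.
- **Top camera:** its handle estimate was about 5 px off (the side view agreed within 1 px), and it did not find the load point.
- **First moves:** the first two move calls were refused because some fields were missing. The arm did not move, and I resent them complete.

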